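Sweep the sweet-potato chunks into the scoop tray

TASK

Use the blue hand sweeper to sweep all four orange sweet-potato chunks across the counter into the open-fronted dark steel tray, so that every chunk lies wholly inside it on its floor. Do not touch the chunks with the gripper or the arm, and leave the other things on the counter where they are. Then stand the sweeper upright on the counter again, clear of the tray, and let go.

Things in the scene. Friction and masses are not known exactly. Their poses are not given: they have to be found in the camera images.
- tray: Fixed three-sided dark steel scoop tray. Origin at counter level in the centre of its inside floor; inside 300 mm along its x, 240 mm along its y. Walls 30 mm high and 6 mm thick along x = -150, x = +150 and y = +120 mm; the whole side at y = -120 mm is open (the mouth). The floor is a sheet flush with the counter: no step at the mouth.
- sweeper: Loose hand sweeper (250 g) standing on the counter, the tool to sweep with. Origin at the centre of its underside, z up. Blue head 40 mm thick along its x, 150 mm long along its y, 45 mm high; on it, centred, a wooden upright grip 26 mm thick along x, 90 mm along y, from 45 to 110 mm above the underside. Both long faces are alike.
- sweeper_grip (a point): Point on the middle of the sweeper's wooden grip, 85 mm above its underside; fingers close along the sweeper's x (26 mm).
- chunk0: Loose orange sweet-potato chunk (firm, about 80 g), 62 x 46 x 32 mm along its x, y, z, with a purple-brown skin on one end; lies flat on the counter. Origin at its centre.
- chunk1: Loose orange sweet-potato chunk (firm, about 80 g), 60 x 50 x 30 mm along its x, y, z, with a purple-brown skin on one end; lies flat on the counter. Origin at its centre.
- chunk2: Loose orange sweet-potato chunk (firm, about 80 g), 66 x 42 x 34 mm along its x, y, z, with a purple-brown skin on one end; lies flat on the counter. Origin at its centre.
- chunk3: Loose orange sweet-potato chunk (firm, about 80 g), 60 x 44 x 32 mm along its x, y, z, with a purple-brown skin on one end; lies flat on the counter. Origin at its centre.
- glass_jar: Bystander, loose, to be left alone: glass jar with a steel lid, 90 mm across, 130 mm tall. Origin at the centre of its underside.
- hex_key: Bystander, loose, to be left alone: dark steel hex key lying flat, long arm 140 mm, short arm 35 mm, 10 mm thick. Origin at the centre of its underside (middle of the long arm).
- storage_box: Bystander, loose, to be left alone: red plastic storage box 90 x 140 x 85 mm with a white twist cap on top (107 mm tall in all). Origin at the centre of its underside.
- gasket: Bystander, loose, to be left alone: grey silicone gasket ring lying flat, 90 mm across, 8 mm thick. Origin at the centre of its underside.
- mug: Bystander, loose, to be left alone: blue mug, 84 mm across, 95 mm tall, handle on its +y side. Origin at the centre of its underside.
Things that resemble listed ones, but are neither listed nor needed, are in the scene too. There is more than one size of the sweeper; the job needs the largest.

How it is judged:
By the outcome, as a careful person would: the job done as asked, in the order asked, and still so for the second after the job is handed in, with the robot touching nothing.
It also fails if it takes over 64 s, if anything falls off the work surface, if the arm or the gripper's body presses on something with over 40 N, if the wrist force passes 120 N, or if a joint passes its speed limit or range.

ROBOT

A 6-joint arm with a two-finger parallel gripper is mounted at the origin on the work surface. World frame = base frame: x ahead of the robot, y to its left, z up, the work surface at z = 0. Lengths are in mm, angles in rad, forces in N, time in s.
With the tool pointing down it reaches from about 350 to 975 mm from the base axis. Payload 7.1 kg.
Tool frame: the origin (TCP) lies between the finger pads; the fingertips stand 8 mm ahead of it and the grasp point (between the pads) lies 11 mm behind it; x points along the fingers, y is the direction in which the jaws open and shut, and the axes are right-handed (so a half turn about x gives the same grasp; the last joint's range is limited). The gripper opens to 88 mm and grips with 3 to 60 N. Pads are 20 mm wide; open, the fingers measure 115 mm over their backs; the gripper's body (75 mm by 178 mm) begins 61 mm behind the grasp point.
Start: joints at [-1.296, 0.423, 1.63, -0, 1.089, -0.019], TCP at [181.013, -598.197, 230.675] pointing down, gripper open.
Joint ranges: [-3, 3], [-0.9, 2.11], [0.09, 2.58], [-1.31, 4.45], [0.11, 2.69], [-2.54, 2.54]. Speed limits (rad/s): [2.39, 2.39, 3.01, 3.14, 3.14, 3.14].

INTERFACE

Orientations are given as a rotation vector (axis times angle).
In Python, from workcell import ctrl gives the robot as it stands.
- The arm moves only by the tool apply_moves, never from a script. Its argument "increments" is a list of rows, each an object with "gripper": the opening in per cent of the stroke, from 0 (shut) to 100 (fully open); "delta_pos": the shift along the tool's x, y, z in cm, a list of three; "dr": the turn, a rotation vector about the tool's x, y, z in rad, a list of three. In form: [{"gripper": gripper, "delta_pos": [dx, dy, dz], "dr": [ax, ay, az]}, ...]. A call has exactly 5 rows; each row shifts and turns the commanded pose from where the row before left it, along the tool's axes as they then stand; what a row does not reach is not made up. A row lasts 1/12 s, in which the tool goes at most 41.7 mm and 7.16 degrees, less where a joint would pass 70% of its speed; a pose out of reach is approached as far as the arm can. A call with a gripper value outside its range is refused whole. The fingers move at their own pace and stop on an object; the grip force is fixed at half the most. Time passes only in rows, so rows that do not move let the fingers close, or fill a call up. It gives the time, the measured TCP pose, the force and the opening at its end, in the units of the state.
- ctrl.get_obs(): the state, without advancing time (a new reading comes with each control period).
- ctrl.get_image(name): name is "scene" or "top" or "wrist"; returns a dict with "img" (400x640x3 uint8, red, green, blue), "range_z" (400x640 float32, mm along the optical axis (not along the pixel's ray), 0 where there is no reading), "mtx" (3x3 intrinsics, pixels), "rvec" (rotation vector, rad) and "tvec" (3), from world to camera coordinates, as OpenCV has them. Camera axes: x right, y down, z forward; pixel columns grow to the right and rows downward; lengths in mm; the calibration is good to about 2 mm. A picture is of the moment at which its call begins.
- ctrl.close_job(): hands the job in, once; it reports no verdict.
The state is a dict: "t": time; "qpos": joint angles; "qvel": joint speeds; "joint_torque": joint torques, N m; "ee_pos": TCP position; "orientation": TCP orientation; "ft_force": force on the tool from outside, world axes, zero at the start; "moment": the same for the moment, N m; "width": finger opening in mm.
Only numpy, scipy, OpenCV 4.12 (cv2) and the standard library are available. Lean on these libraries where they do the work, as an engineer would, in place of code of your own. Each camera call takes 0.05 s, during which the arm holds its last target. There are 200 camera calls.

## Working session

There is one attempt and no reset: what is moved stays moved. The work goes in short steps, Python scripts to look and compute and a tool call to move; the robot and the scene stay as the last step left them, time stands still between calls to the robot, and variables do not carry over. Pictures are saved under pics/ and viewed, about 8 in all and at most 12, crops included, and the job is handed in when it is done.

Besides the shell and the picture viewer there is one more tool, called after "Request:" as name([rows], argument=value, ...), one row to a line, values as JSON. apply_moves: Moves the arm, as the interface text tells. Its arguments: {"type":"object","properties":{"increments":{"type":"array","items":{"type":"object","properties":{"gripper":{"type":"number"},"delta_pos":{"type":"array","items":{"type":"number"}},"dr":{"type":"array","items":{"type":"number"}}}}}},"required":["increments"]}

```bash
mkdir -p pics
cat > h.py <<'E'
import numpy as np, cv2
from workcell import ctrl
def shot(name,fn=None):
    d=ctrl.get_image(name)
    if fn: cv2.imwrite('pics/'+fn,d['img'][:,:,::-1])
    np.savez('pics/%s.npz'%name,**d)
    return d
def ray(d,u,v,z):
    R=cv2.Rodrigues(np.array(d['rvec'],float))[0];t=np.array(d['tvec'],float).ravel()
    p=np.linalg.inv(d['mtx'])@np.array([u,v,1.]);c=-R.T@t;r=R.T@p
    return c+r*(z-c[2])/r[2]
E
python3 - <<'E'
from h import *
d=shot('top','top1.png');e=shot('scene','sc1.png')
o=ctrl.get_obs();print(o)
for x in(d,e):
    R=cv2.Rodrigues(np.array(x['rvec'],float))[0];print(R.round(3),-R.T@np.array(x['tvec']).ravel(),x['mtx'])
E
```

```text
{'t': 0.1, 'qpos': array([-1.29596126e+00,  4.23797789e-01,  1.63061970e+00, -3.40255615e-05,
        1.08862184e+00, -1.90325884e-02]), 'qvel': array([ 0.0002107 , -0.00093616, -0.00064136,  0.00065294, -0.00021089,
       -0.00126746]), 'joint_torque': array([ 3.53831401e-04, -5.45613241e+01, -2.74325252e+01,  6.45369175e-02,
        1.87998754e-02, -2.05635905e-05]), 'ee_pos': array([ 180.89350219, -597.71816424,  229.95619422]), 'orientation': array([ 2.06387713,  0.30699749, -2.06432453]), 'ft_force': array([ 0.42496115, -0.26814299,  0.92174544]), 'moment': array([ 0.02737047, -0.02182436, -0.01593356]), 'width': 87.70183712869293}
[[-0.018 -1.     0.008]
 [-0.982  0.017 -0.189]
 [ 0.189 -0.012 -0.982]] [ 336.85704198  -79.86400764 1159.80976831] [[383.47858401   0.         317.89851273]
 [  0.         383.47858401 205.36234928]
 [  0.           0.           1.        ]]
[[-0.55   0.835  0.006]
 [ 0.688  0.457 -0.564]
 [-0.473 -0.306 -0.826]] [1166.4576891   295.76645012 1132.61026737] [[465.24404536   0.         315.69310918]
 [  0.         465.24404536 198.97630749]
 [  0.           0.           1.        ]]
```

View pics/top1.png

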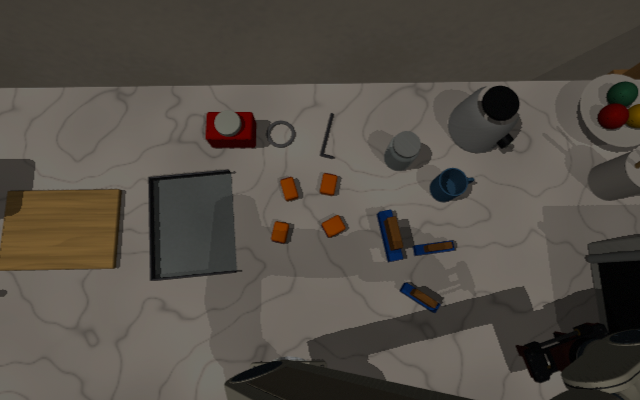

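View pics/sc1.png

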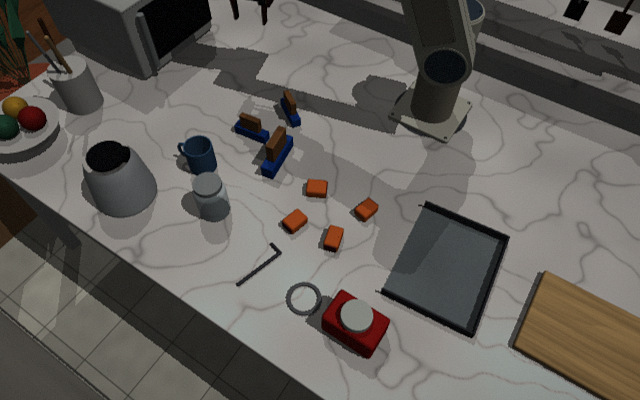

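The top view shows the tray at (193,225) with its mouth to the right. The chunks are at (290,188), (329,184), (281,232) and (334,226). Three things could be the sweeper: (391,235), which looks largest, (436,247) and (421,297). I'll measure them and check the choice in a crop.

Run:
```python
from h import *
d=dict(np.load('pics/top.npz'));im=d['img'];hsv=cv2.cvtColor(im,cv2.COLOR_RGB2HSV)
def comps(m,z,x0,x1,y0,y1,amin,tag):
    k=np.zeros_like(m);k[y0:y1,x0:x1]=m[y0:y1,x0:x1]
    for c in cv2.findContours(k,cv2.RETR_EXTERNAL,cv2.CHAIN_APPROX_NONE)[0]:
        if cv2.contourArea(c)<amin: continue
        P=np.array([ray(d,u,v,z)[:2] for u,v in c[:,0]],np.float32)
        (cx,cy),(w,h),a=cv2.minAreaRect(P);b=cv2.boxPoints(((cx,cy),(w,h),a))
        e=max([b[1]-b[0],b[2]-b[1]],key=np.linalg.norm)
        print(tag,c[:,0].mean(0).round(),'xy',round(cx),round(cy),'size',round(w),round(h),'longdir deg',round(np.degrees(np.arctan2(e[1],e[0]))%180,1),'x',P[:,0].min().round(),P[:,0].max().round(),'y',P[:,1].min().round(),P[:,1].max().round())
H,S,V=hsv[...,0],hsv[...,1],hsv[...,2]
comps(((H<14)&(S>170)&(V>100)).astype(np.uint8),28,260,360,160,250,40,'chunk')
blue=((H>100)&(H<130)&(S>130)).astype(np.uint8)
br=((H<20)&(S>80)&(V<190)).astype(np.uint8)
comps(blue|br,45,370,470,205,320,40,'head')
comps(br,110,370,470,205,320,20,'grip@110')
comps(blue,80,425,485,160,205,40,'mug')
comps((V<70).astype(np.uint8),5,315,340,105,165,20,'hex')
for n,p,z in [('tray ml',(232,172),30),('tray mr',(240,271),30),('bl',(150,177),30),('br',(152,278),30),('jarlid',(406,144),130)]: print(n,ray(d,*p,z).round())
r=ctrl.get_image
cv2.imwrite('pics/crop1.png',cv2.resize(im[160:320,140:480,::-1],None,fx=2.3,fy=2.3,interpolation=cv2.INTER_CUBIC))
```

```text
chunk [278. 231.] xy 479 24 size 38 51 longdir deg 167.6 x 452.0 506.0 y 3.0 44.0
chunk [333. 226.] xy 493 -137 size 44 53 longdir deg 118.7 x 468.0 521.0 y -170.0 -107.0
chunk [288. 187.] xy 610 -4 size 60 37 longdir deg 15.4 x 579.0 641.0 y -28.0 18.0
chunk [328. 184.] xy 622 -125 size 40 56 longdir deg 167.5 x 592.0 652.0 y -147.0 -103.0
head [420. 297.] xy 283 -377 size 115 33 longdir deg 55.7 x 240.0 322.0 y -430.0 -322.0
head [434. 247.] xy 421 -427 size 28 118 longdir deg 96.5 x 403.0 439.0 y -486.0 -367.0
head [391. 236.] xy 461 -305 size 147 55 longdir deg 10.2 x 385.0 534.0 y -338.0 -267.0
grip@110 [424. 298.] xy 283 -370 size 74 23 longdir deg 56.4 x 259.0 306.0 y -405.0 -334.0
grip@110 [438. 246.] xy 419 -419 size 18 77 longdir deg 97.0 x 407.0 431.0 y -458.0 -380.0
grip@110 [394. 233.] xy 460 -299 size 90 37 longdir deg 10.0 x 414.0 505.0 y -323.0 -274.0
mug [451. 184.] xy 601 -477 size 81 122 longdir deg 133.2 x 554.0 650.0 y -546.0 -421.0
hex [327. 139.] xy 785 -125 size 44 151 longdir deg 179.8 x 710.0 861.0 y -148.0 -103.0
tray ml [662. 167.  30.]
tray mr [364. 136.  30.]
bl [650. 414.  30.]
br [349. 389.  30.]
jarlid [ 708. -344.  130.]
```

View pics/crop1.png

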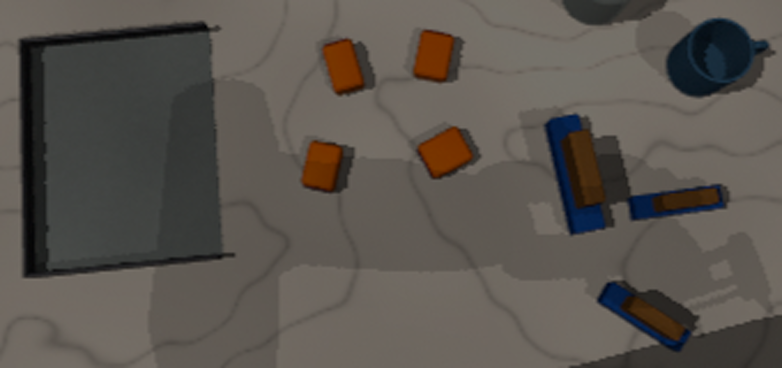

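The crop confirms the choice: the head at (575,175) in the crop measures 147 mm long, the other two about 117 mm. I'll grasp it near (460,-304) with its long axis at about 10°. The plan is two sweeps, first the x≈480 lane, then the x≈615 lane, both into the mouth at y≈150.

```bash
cat >> h.py <<'E'
from scipy.spatial.transform import Rotation as Ro
def go(x,y,z,yaw,sy=1):
    """delta (tool frame after the turn, cm) and turn; yaw: world angle deg of tool y axis"""
    o=ctrl.get_obs();R=Ro.from_rotvec(o['orientation']);a=np.radians(yaw)
    Y=np.array([np.cos(a),np.sin(a),0]);X=np.array([0,0,-1.]);T=Ro.from_matrix(np.c_[X,Y,np.cross(X,Y)])
    dr=(R.inv()*T).as_rotvec();dp=T.inv().apply(np.array([x,y,z])-o['ee_pos'])/10
    print('t',o['t'],'pos',o['ee_pos'].round(1),'yaw',np.degrees(np.arctan2(*R.as_matrix()[[1,0],1])).round(1),'q',o['qpos'].round(2),'F',o['ft_force'].round(1),'w',round(o['width'],1))
    print('  dr',dr.round(4),'then dpos cm',dp.round(2),' axes y',T.as_matrix()[:,1].round(3),'z',T.as_matrix()[:,2].round(3))
E
python3 - <<'E'
from h import *
go(460,-304,180,100);go(460,-304,180,-80)
E
```

```text
t 0.1 pos [ 180.9 -597.7  230. ] yaw -73.2 q [-1.3   0.42  1.63 -0.    1.09 -0.02] F [ 0.4 -0.3  0.9] w 87.7
  dr [-3.0222e+00 -2.2000e-03  1.0000e-04] then dpos cm [ 5.   24.08 32.59]  axes y [-0.174  0.985  0.   ] z [0.985 0.174 0.   ]
t 0.1 pos [ 180.9 -597.7  230. ] yaw -73.2 q [-1.3   0.42  1.63 -0.    1.09 -0.02] F [ 0.4 -0.3  0.9] w 87.7
  dr [1.194e-01 1.000e-04 1.400e-03] then dpos cm [  5.   -24.08 -32.59]  axes y [ 0.174 -0.985  0.   ] z [-0.985 -0.174  0.   ]
```

Request:
apply_moves([
  {"gripper":75,"delta_pos":[0,0,0],"dr":[0.06,0,0]},
  {"gripper":75,"delta_pos":[0,0,0],"dr":[0.06,0,0]},
  {"gripper":75,"delta_pos":[0,-2,-2.7],"dr":[0,0,0]},
  {"gripper":75,"delta_pos":[0,-2,-2.7],"dr":[0,0,0]},
  {"gripper":75,"delta_pos":[0,-2,-2.7],"dr":[0,0,0]},
])

```text
t: 0.52
ee_pos: [250.6, -524.1, 230.1]
orientation: [2.132, 0.185, -2.132]
ft_force: [-0.5, 1.1, 0.3]
width: 66.1
```

Request:
apply_moves([
  {"gripper":75,"delta_pos":[0,-2,-2.7],"dr":[0,0,0]},
  {"gripper":75,"delta_pos":[0,-2,-2.7],"dr":[0,0,0]},
  {"gripper":75,"delta_pos":[0,-2,-2.7],"dr":[0,0,0]},
  {"gripper":75,"delta_pos":[0,-2,-2.7],"dr":[0,0,0]},
  {"gripper":75,"delta_pos":[0,-2,-2.7],"dr":[0,0,0]},
])

```text
t: 0.93
ee_pos: [366.8, -401.8, 230.5]
orientation: [2.131, 0.186, -2.131]
ft_force: [0.4, -0.7, 0.4]
width: 65.8
```

Request:
apply_moves([
  {"gripper":75,"delta_pos":[0.5,-2,-2.7],"dr":[0,0,0]},
  {"gripper":75,"delta_pos":[1,-2,-2.7],"dr":[0,0,0]},
  {"gripper":75,"delta_pos":[1.5,-2,-2.7],"dr":[0,0,0]},
  {"gripper":75,"delta_pos":[1.5,-2,-2.7],"dr":[0,0,0]},
  {"gripper":75,"delta_pos":[0.5,0,0],"dr":[0,0,0]},
])

```text
t: 1.35
ee_pos: [460.7, -301.6, 178.6]
orientation: [2.128, 0.192, -2.131]
ft_force: [-0.7, 0.8, 0.7]
width: 65.9
```

Run:
```python
from h import *
go(460,-304,74,-80)
d=shot('wrist','w1.png')
R=cv2.Rodrigues(np.array(d['rvec'],float))[0];print(R.round(2),-R.T@np.array(d['tvec']).ravel())
```

```text
t 1.35 pos [ 460.7 -301.6  178.6] yaw -79.8 q [-0.6   0.38  1.83  0.    0.93  0.79] F [-0.7  0.8  0.7] w 65.9
  dr [0.0031 0.0009 0.0026] then dpos cm [10.46  0.22  0.11]  axes y [ 0.174 -0.985  0.   ] z [-0.985 -0.174  0.   ]
[[ 0.18 -0.98 -0.  ]
 [-0.94 -0.17  0.31]
 [-0.3  -0.05 -0.95]] [ 543.90100009 -286.26709641  332.82058207]
```

View pics/w1.png

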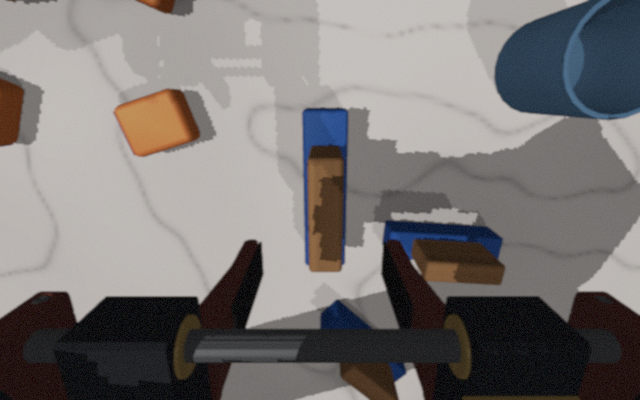

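The wrist view shows the big sweeper's grip centred at column 325, in line with the fingers (midpoint about 323). The small sweeper at (440,240) is clear of the right finger. I'll check the centre with rays and descend.

Run:
```python
from h import *
d=dict(np.load('pics/wrist.npz'))
for p,z in [((308,160),110),((344,160),110),((309,270),110),((342,270),110),((305,110),45),((347,110),45)]: print(p,ray(d,*p,z).round(1))
```

```text
(308, 160) [ 500.7 -283.7  110. ]
(344, 160) [ 505.1 -308.1  110. ]
(309, 270) [ 416.4 -298.4  110. ]
(342, 270) [ 421.  -323.5  110. ]
(305, 110) [ 530.  -273.4   45. ]
(347, 110) [ 536.4 -308.5   45. ]
```

Request:
apply_moves([
  {"gripper":75,"delta_pos":[2,0.2,0],"dr":[0,0,0]},
  {"gripper":75,"delta_pos":[2.5,0,0],"dr":[0,0,0]},
  {"gripper":75,"delta_pos":[2.5,0,0],"dr":[0,0,0]},
  {"gripper":75,"delta_pos":[2.2,0,0],"dr":[0,0,0]},
  {"gripper":75,"delta_pos":[1.2,0,0],"dr":[0,0,0]},
])

```text
t: 1.82
ee_pos: [457.3, -307.9, 74.7]
orientation: [2.129, 0.187, -2.134]
ft_force: [-0.9, 0.1, -0.2]
width: 65.7
```

Request:
apply_moves([
  {"gripper":0,"delta_pos":[0,0,0],"dr":[0,0,0]},
  {"gripper":0,"delta_pos":[0,0,0],"dr":[0,0,0]},
  {"gripper":0,"delta_pos":[0,0,0],"dr":[0,0,0]},
  {"gripper":0,"delta_pos":[0,0,0],"dr":[0,0,0]},
  {"gripper":0,"delta_pos":[0,0,0],"dr":[0,0,0]},
])

```text
t: 2.23
ee_pos: [459.7, -308.4, 78.0]
orientation: [2.132, 0.184, -2.128]
ft_force: [-0.4, 0.5, 0.4]
width: 36.2
```

Request:
apply_moves([
  {"gripper":0,"delta_pos":[0,0,0],"dr":[0,0,0]},
  {"gripper":0,"delta_pos":[0,0,0],"dr":[0,0,0]},
  {"gripper":0,"delta_pos":[0,0,0],"dr":[0,0,0]},
  {"gripper":0,"delta_pos":[-0.15,0,0],"dr":[0,0,0]},
  {"gripper":0,"delta_pos":[-0.15,0,0],"dr":[0,0,0]},
])

```text
t: 2.65
ee_pos: [458.8, -307.6, 79.6]
orientation: [2.13, 0.186, -2.131]
ft_force: [0.6, 0.7, -2.7]
width: 25.6
```

Run:
```python
from h import *
go(478,-215,77,-86)
```

```text
t 2.65 pos [ 458.8 -307.6   79.6] yaw -80.0 q [-0.61  0.54  1.88 -0.    0.73  0.78] F [ 0.6  0.7 -2.7] w 25.6
  dr [0.1042 0.0004 0.0003] then dpos cm [ 0.26 -9.1  -2.56]  axes y [ 0.07  -0.998  0.   ] z [-0.998 -0.07   0.   ]
```

Request:
apply_moves([
  {"gripper":0,"delta_pos":[0,0,0],"dr":[0.065,0,0]},
  {"gripper":0,"delta_pos":[0,0,0],"dr":[0.065,0,0]},
  {"gripper":0,"delta_pos":[0,-3,-1.1],"dr":[0,0,0]},
  {"gripper":0,"delta_pos":[0,-3,-1.1],"dr":[0,0,0]},
  {"gripper":0,"delta_pos":[0,-3,-1.0],"dr":[0,0,0]},
])

```text
t: 3.07
ee_pos: [487.0, -215.8, 79.5]
orientation: [2.2, 0.046, -2.2]
ft_force: [1.2, 0.6, -2.6]
width: 25.8
```

Request:
apply_moves([
  {"gripper":0,"delta_pos":[0,-1.6,0],"dr":[0,0,0]},
  {"gripper":0,"delta_pos":[0,-1.6,0],"dr":[0,0,0]},
  {"gripper":0,"delta_pos":[0,-1.6,0],"dr":[0,0,0]},
  {"gripper":0,"delta_pos":[0,-1.6,0],"dr":[0,0,0]},
  {"gripper":0,"delta_pos":[0,-1.6,0],"dr":[0,0,0]},
])

```text
t: 3.48
ee_pos: [483.3, -135.7, 79.5]
orientation: [2.199, 0.048, -2.199]
ft_force: [1.2, -1.4, -1.8]
width: 25.7
```

Run:
```python
from h import *
go(470,168,81,-87.5)
```

```text
t 3.4833 pos [ 483.3 -135.7   79.5] yaw -87.5 q [-0.3   0.49  1.99 -0.    0.67  1.23] F [ 1.2 -1.4 -1.8] w 25.7
  dr [ 0.0004  0.0003 -0.0001] then dpos cm [ -0.15 -30.4    0.  ]  axes y [ 0.044 -0.999  0.   ] z [-0.999 -0.044  0.   ]
```

Tracking well, so I'll continue the sweep.

Request:
apply_moves([
  {"gripper":0,"delta_pos":[0,-1.6,0],"dr":[0,0,0]},
  {"gripper":0,"delta_pos":[0,-1.6,0],"dr":[0,0,0]},
  {"gripper":0,"delta_pos":[0,-1.6,0],"dr":[0,0,0]},
  {"gripper":0,"delta_pos":[0,-1.6,0],"dr":[0,0,0]},
  {"gripper":0,"delta_pos":[0,-1.6,0],"dr":[0,0,0]},
])

```text
t: 3.9
ee_pos: [479.9, -55.9, 79.6]
orientation: [2.199, 0.048, -2.199]
ft_force: [0.6, -1.7, -3.0]
width: 26.0
```

Request:
apply_moves([
  {"gripper":0,"delta_pos":[0,-1.6,0],"dr":[0,0,0]},
  {"gripper":0,"delta_pos":[0,-1.6,0],"dr":[0,0,0]},
  {"gripper":0,"delta_pos":[0,-1.6,0],"dr":[0,0,0]},
  {"gripper":0,"delta_pos":[0,-1.6,0],"dr":[0,0,0]},
  {"gripper":0,"delta_pos":[0,-1.6,0],"dr":[0,0,0]},
])

```text
t: 4.32
ee_pos: [476.3, 24.0, 79.6]
orientation: [2.199, 0.048, -2.199]
ft_force: [0.4, -1.3, -2.6]
width: 26.1
```

Run:
```python
from h import *
go(470,168,81,-87.5);d=shot('top','top2.png');e=shot('scene')
cv2.imwrite('pics/c2.png',np.hstack([cv2.resize(x[:,:,::-1],None,fx=2,fy=2) for x in(d['img'][150:300,140:340],e['img'][140:290,300:500])]))
```

```text
t 4.3167 pos [476.3  24.   79.6] yaw -87.5 q [ 0.03  0.46  2.04 -0.    0.64  1.55] F [ 0.4 -1.3 -2.6] w 26.1
  dr [ 0.0003  0.0002 -0.0002] then dpos cm [ -0.14 -14.41   0.  ]  axes y [ 0.044 -0.999  0.   ] z [-0.999 -0.044  0.   ]
```

View pics/c2.png

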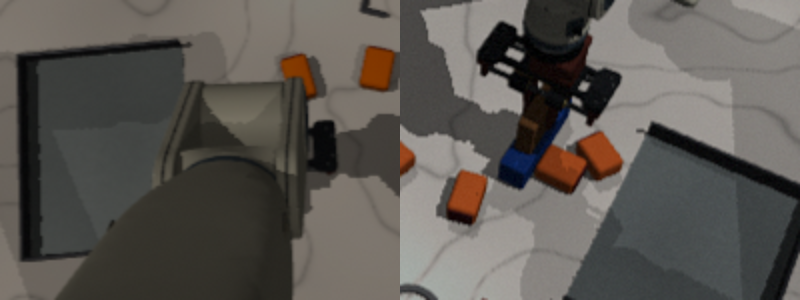

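The scene crop shows both lane-1 chunks at (560,168) and (600,155), in contact ahead of the head. The other two are untouched. I'll finish the stroke.

Request:
apply_moves([
  {"gripper":0,"delta_pos":[0,-1.6,0],"dr":[0,0,0]},
  {"gripper":0,"delta_pos":[0,-1.6,0],"dr":[0,0,0]},
  {"gripper":0,"delta_pos":[0,-1.6,0],"dr":[0,0,0]},
  {"gripper":0,"delta_pos":[0,-1.6,0],"dr":[0,0,0]},
  {"gripper":0,"delta_pos":[0,-1.6,0],"dr":[0,0,0]},
])

```text
t: 4.83
ee_pos: [473.0, 103.2, 79.6]
orientation: [2.199, 0.048, -2.199]
ft_force: [0.2, -1.1, -2.2]
width: 25.8
```

Request:
apply_moves([
  {"gripper":0,"delta_pos":[0,-1.6,0],"dr":[0,0,0]},
  {"gripper":0,"delta_pos":[0,-1.5,0],"dr":[0,0,0]},
  {"gripper":0,"delta_pos":[0,-1.5,0],"dr":[0,0,0]},
  {"gripper":0,"delta_pos":[0,-1.2,0],"dr":[0,0,0]},
  {"gripper":0,"delta_pos":[0,-0.6,0],"dr":[0,0,0]},
])

```text
t: 5.25
ee_pos: [470.3, 167.8, 79.6]
orientation: [2.199, 0.049, -2.199]
ft_force: [0.2, -1.6, -1.8]
width: 25.9
```

Run:
```python
from h import *
go(470,168,81,-87.5);e=shot('scene')
cv2.imwrite('pics/c3.png',cv2.resize(e['img'][150:350,280:520,::-1],None,fx=2.5,fy=2.5))
```

```text
t 5.25 pos [470.3 167.8  79.6] yaw -87.5 q [ 0.32  0.48  1.99 -0.    0.66  1.85] F [ 0.2 -1.6 -1.8] w 25.9
  dr [ 0.0008 -0.     -0.0001] then dpos cm [-0.14 -0.02  0.03]  axes y [ 0.044 -0.999  0.   ] z [-0.999 -0.044  0.   ]
```

View pics/c3.png

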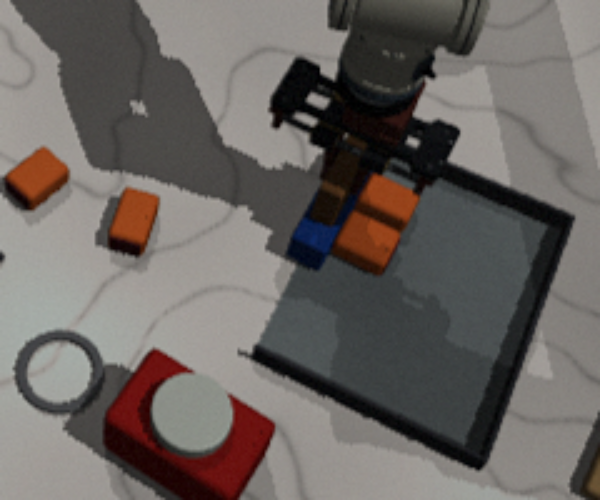

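Both lane-1 chunks, at (388,200) and (367,240), are inside the tray past the mouth. I'll back out, lift over and go to the start of lane 2.

Request:
apply_moves([
  {"gripper":0,"delta_pos":[0,2.5,0],"dr":[0,0,0]},
  {"gripper":0,"delta_pos":[0,2.5,0],"dr":[0,0,0]},
  {"gripper":0,"delta_pos":[-2,0,0],"dr":[0,0,0]},
  {"gripper":0,"delta_pos":[-2,0,0],"dr":[0,0,0]},
  {"gripper":0,"delta_pos":[-2,0,0],"dr":[0,0,0]},
])

```text
t: 5.72
ee_pos: [471.9, 116.0, 140.0]
orientation: [2.198, 0.046, -2.202]
ft_force: [-0.3, -0.3, -1.6]
width: 26.0
```

Request:
apply_moves([
  {"gripper":0,"delta_pos":[0,0,0],"dr":[-0.05,0,0]},
  {"gripper":0,"delta_pos":[0,0,0],"dr":[-0.05,0,0]},
  {"gripper":0,"delta_pos":[0,2.75,-0.83],"dr":[0,0,0]},
  {"gripper":0,"delta_pos":[0,2.75,-0.83],"dr":[0,0,0]},
  {"gripper":0,"delta_pos":[0,2.75,-0.83],"dr":[0,0,0]},
])

```text
t: 6.13
ee_pos: [509.0, 37.9, 139.8]
orientation: [2.146, 0.156, -2.146]
ft_force: [0.8, 0.2, -2.7]
width: 25.6
```

Request:
apply_moves([
  {"gripper":0,"delta_pos":[0,2.75,-0.83],"dr":[0,0,0]},
  {"gripper":0,"delta_pos":[0,2.75,-0.83],"dr":[0,0,0]},
  {"gripper":0,"delta_pos":[0,2.75,-0.83],"dr":[0,0,0]},
  {"gripper":0,"delta_pos":[0,2.75,-0.83],"dr":[0,0,0]},
  {"gripper":0,"delta_pos":[0,2.75,-0.83],"dr":[0,0,0]},
])

```text
t: 6.55
ee_pos: [569.6, -93.1, 139.5]
orientation: [2.147, 0.154, -2.148]
ft_force: [0.2, 0.3, -2.6]
width: 25.8
```

Request:
apply_moves([
  {"gripper":0,"delta_pos":[0,2.75,-0.83],"dr":[0,0,0]},
  {"gripper":0,"delta_pos":[0,2.75,-0.83],"dr":[0,0,0]},
  {"gripper":0,"delta_pos":[0,2.75,-0.83],"dr":[0,0,0]},
  {"gripper":0,"delta_pos":[0,2.75,-0.83],"dr":[0,0,0]},
  {"gripper":0,"delta_pos":[0,0,0],"dr":[0,0,0]},
])

```text
t: 6.97
ee_pos: [620.1, -200.4, 139.8]
orientation: [2.15, 0.149, -2.144]
ft_force: [1.0, 0.1, -1.7]
width: 25.9
```

Run:
```python
from h import *
go(618,-195,79.6,-81.8);go(565,172,79.6,-81.8)
```

```text
t 6.9667 pos [ 620.1 -200.4  139.8] yaw -81.9 q [-0.33  0.57  1.63 -0.    0.94  1.1 ] F [ 1.   0.1 -1.7] w 25.9
  dr [-0.0025 -0.0026 -0.0026] then dpos cm [ 6.02 -0.57  0.13]  axes y [ 0.143 -0.99   0.   ] z [-0.99  -0.143 -0.   ]
t 6.9667 pos [ 620.1 -200.4  139.8] yaw -81.9 q [-0.33  0.57  1.63 -0.    0.94  1.1 ] F [ 1.   0.1 -1.7] w 25.9
  dr [-0.0025 -0.0026 -0.0026] then dpos cm [  6.02 -37.65   0.14]  axes y [ 0.143 -0.99   0.   ] z [-0.99  -0.143 -0.   ]
```

Request:
apply_moves([
  {"gripper":0,"delta_pos":[2,0,0.1],"dr":[0,0,0]},
  {"gripper":0,"delta_pos":[2,0,0],"dr":[0,0,0]},
  {"gripper":0,"delta_pos":[2,0,0],"dr":[0,0,0]},
  {"gripper":0,"delta_pos":[0,-0.8,0],"dr":[0,0,0]},
  {"gripper":0,"delta_pos":[0,-1.6,0],"dr":[0,0,0]},
])

```text
t: 7.38
ee_pos: [612.9, -172.3, 78.7]
orientation: [2.147, 0.153, -2.15]
ft_force: [0.1, -0.3, -1.8]
width: 26.1
```

Request:
apply_moves([
  {"gripper":0,"delta_pos":[0,-1.6,0],"dr":[0,0,0]},
  {"gripper":0,"delta_pos":[0,-1.6,0],"dr":[0,0,0]},
  {"gripper":0,"delta_pos":[0,-1.6,0],"dr":[0,0,0]},
  {"gripper":0,"delta_pos":[0,-1.6,0],"dr":[0,0,0]},
  {"gripper":0,"delta_pos":[0,-1.6,0],"dr":[0,0,0]},
])

```text
t: 7.8
ee_pos: [602.1, -90.3, 80.2]
orientation: [2.147, 0.155, -2.146]
ft_force: [0.1, -3.1, -2.0]
width: 25.9
```

Request:
apply_moves([
  {"gripper":0,"delta_pos":[0,-1.6,0],"dr":[0,0,0]},
  {"gripper":0,"delta_pos":[0,-1.6,0],"dr":[0,0,0]},
  {"gripper":0,"delta_pos":[0,-1.6,0],"dr":[0,0,0]},
  {"gripper":0,"delta_pos":[0,-1.6,0],"dr":[0,0,0]},
  {"gripper":0,"delta_pos":[0,-1.6,0],"dr":[0,0,0]},
])

```text
t: 8.22
ee_pos: [590.8, -11.4, 80.2]
orientation: [2.147, 0.155, -2.145]
ft_force: [0.3, -1.4, -1.0]
width: 26.3
```

Request:
apply_moves([
  {"gripper":0,"delta_pos":[0,-1.6,0],"dr":[0,0,0]},
  {"gripper":0,"delta_pos":[0,-1.6,0],"dr":[0,0,0]},
  {"gripper":0,"delta_pos":[0,-1.6,0],"dr":[0,0,0]},
  {"gripper":0,"delta_pos":[0,-1.6,0],"dr":[0,0,0]},
  {"gripper":0,"delta_pos":[0,-1.6,0],"dr":[0,0,0]},
])

```text
t: 8.63
ee_pos: [579.1, 67.8, 80.1]
orientation: [2.147, 0.155, -2.145]
ft_force: [0.3, -1.0, -1.8]
width: 25.8
```

Run:
```python
from h import *
go(565,172,79.6,-81.8);e=shot('scene')
cv2.imwrite('pics/c4.png',cv2.resize(e['img'][150:350,280:520,::-1],None,fx=2.5,fy=2.5))
```

```text
t 8.6333 pos [579.1  67.8  80.1] yaw -81.7 q [ 0.1   0.57  1.81 -0.    0.76  1.52] F [ 0.3 -1.  -1.8] w 25.8
  dr [ 0.0015 -0.0007 -0.0003] then dpos cm [  0.05 -10.51  -0.09]  axes y [ 0.143 -0.99   0.   ] z [-0.99  -0.143 -0.   ]
```

View pics/c4.png

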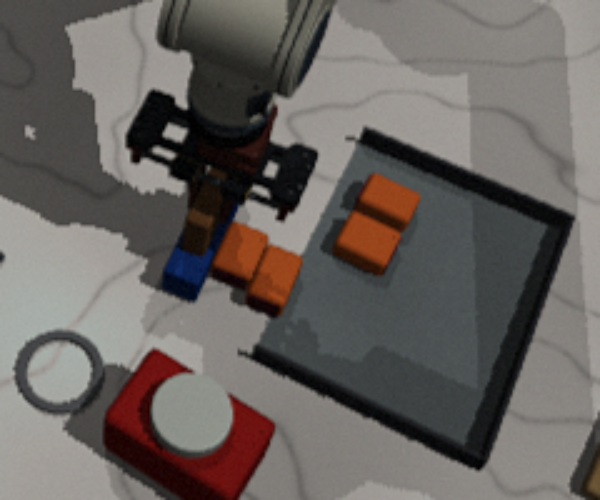

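The scene shows the last two chunks at (240,252) and (275,280), ahead of the head and about to enter the mouth. I'll check the far wall clearance numerically.

Run:
```python
from h import *
e=dict(np.load('pics/scene.npz'))
for n,p,z in [('far wall mouth end top',(255,348),30),('far wall back corner top',(483,466),30),('near wall mouth end',(365,130),30),('near back',(572,213),30),('chunk far corner',(268,305),30),('chunk lead corner',(300,262),30),('head end top front',(200,292),20),('in-tray chunk rear corner',(336,240),28),('rear2',(360,205),28)]:
    print(n,ray(e,p[0]/2.5+280,p[1]/2.5+150,z).round())
```

```text
far wall mouth end top [673. 180.  30.]
far wall back corner top [659. 420.  30.]
near wall mouth end [369. 156.  30.]
near back [343. 392.  30.]
chunk far corner [624. 168.  30.]
chunk lead corner [561. 172.  30.]
head end top front [645. 100.  20.]
in-tray chunk rear corner [515. 192.  28.]
rear2 [461. 194.  28.]
```

Request:
apply_moves([
  {"gripper":0,"delta_pos":[0,-1.6,0],"dr":[0,0,0]},
  {"gripper":0,"delta_pos":[0,-1.6,0],"dr":[0,0,0]},
  {"gripper":0,"delta_pos":[0,-1.6,0],"dr":[0,0,0]},
  {"gripper":0,"delta_pos":[0,-1.6,0],"dr":[0,0,0]},
  {"gripper":0,"delta_pos":[0,-1.6,0],"dr":[0,0,0]},
])

```text
t: 9.1
ee_pos: [567.5, 146.5, 80.0]
orientation: [2.147, 0.155, -2.146]
ft_force: [-0.2, -0.6, -1.9]
width: 25.6
```

Request:
apply_moves([
  {"gripper":0,"delta_pos":[0,-1.5,0],"dr":[0,0,0]},
  {"gripper":0,"delta_pos":[0,-1.2,0],"dr":[0,0,0]},
  {"gripper":0,"delta_pos":[0,-0.7,0],"dr":[0,0,0]},
  {"gripper":0,"delta_pos":[0,-0.3,0],"dr":[0,0,0]},
  {"gripper":0,"delta_pos":[0,0,0],"dr":[0,0,0]},
])

```text
t: 9.52
ee_pos: [562.5, 182.5, 79.8]
orientation: [2.147, 0.156, -2.146]
ft_force: [0.1, 0.4, -1.4]
width: 25.9
```

Request:
apply_moves([
  {"gripper":0,"delta_pos":[0,2,0],"dr":[0,0,0]},
  {"gripper":0,"delta_pos":[0,3,0],"dr":[0,0,0]},
  {"gripper":0,"delta_pos":[0,3,0],"dr":[0,0,0]},
  {"gripper":0,"delta_pos":[0,3,0],"dr":[0,0,0]},
  {"gripper":0,"delta_pos":[0,3,0],"dr":[0,0,0]},
])

```text
t: 9.93
ee_pos: [582.5, 41.5, 79.6]
orientation: [2.147, 0.154, -2.147]
ft_force: [-0.1, 0.8, -2.5]
width: 25.8
```

Request:
apply_moves([
  {"gripper":0,"delta_pos":[0,3,0],"dr":[0,0,0]},
  {"gripper":0,"delta_pos":[0,3,0],"dr":[0,0,0]},
  {"gripper":0,"delta_pos":[0,3,0],"dr":[0,0,0]},
  {"gripper":0,"delta_pos":[0,1.5,0],"dr":[0,0,0]},
  {"gripper":0,"delta_pos":[0,0,0],"dr":[0,0,0]},
])

```text
t: 10.35
ee_pos: [598.1, -64.0, 79.7]
orientation: [2.15, 0.15, -2.148]
ft_force: [-0.5, -0.3, -2.2]
width: 26.0
```

Run:
```python
from h import *
go(565,172,79.6,-81.8);e=shot('scene');d=shot('top')
cv2.imwrite('pics/c5.png',np.hstack([cv2.resize(x[:,:,::-1],(400,400)) for x in(d['img'][130:290,140:300],e['img'][170:350,340:520])]))
for n,d in(('top',d),('scene',e)):
  H,S,V=cv2.split(cv2.cvtColor(d['img'],cv2.COLOR_RGB2HSV));m=((H<14)&(S>170)&(V>100)).astype(np.uint8)
  for c in cv2.findContours(m,cv2.RETR_EXTERNAL,cv2.CHAIN_APPROX_NONE)[0]:
    if cv2.contourArea(c)>60:
      P=np.array([ray(d,u,v,20)[:2] for u,v in c[:,0]]);print(n,P.min(0).round(),P.max(0).round())
```

```text
t 10.35 pos [598.1 -64.   79.7] yaw -82.0 q [-0.13  0.59  1.77 -0.    0.78  1.31] F [-0.5 -0.3 -2.2] w 26.0
  dr [-0.0035 -0.0006 -0.0004] then dpos cm [ 1.000e-02 -2.383e+01 -9.000e-02]  axes y [ 0.143 -0.99   0.   ] z [-0.99  -0.143 -0.   ]
scene [728. 187.] [812. 232.]
scene [757.  92.] [811. 134.]
scene [533. 249.] [596. 295.]
scene [529. 202.] [589. 250.]
scene [459. 194.] [510. 253.]
scene [407. 187.] [448. 245.]
```

View pics/c5.png

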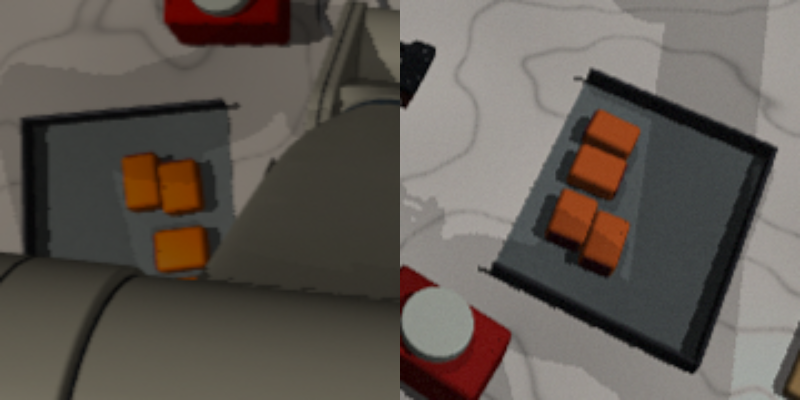

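The top and scene views show all four chunks flat in the tray, with rear edges at y≥187 against a mouth line at about 150–175. The sweeper is on open counter at (598,-64), so I'll set it down here.

Request:
apply_moves([
  {"gripper":0,"delta_pos":[0.1,0,0],"dr":[0,0,0]},
  {"gripper":0,"delta_pos":[0.1,0,0],"dr":[0,0,0]},
  {"gripper":0,"delta_pos":[0.05,0,0],"dr":[0,0,0]},
  {"gripper":0,"delta_pos":[0,0,0],"dr":[0,0,0]},
  {"gripper":0,"delta_pos":[0,0,0],"dr":[0,0,0]},
])

```text
t: 10.87
ee_pos: [597.7, -59.9, 77.1]
orientation: [2.146, 0.156, -2.147]
ft_force: [0.1, 0.9, -1.8]
width: 25.7
```

Request:
apply_moves([
  {"gripper":0,"delta_pos":[0.05,0,0],"dr":[0,0,0]},
  {"gripper":0,"delta_pos":[0,0,0],"dr":[0,0,0]},
  {"gripper":0,"delta_pos":[0,0,0],"dr":[0,0,0]},
  {"gripper":0,"delta_pos":[0,0,0],"dr":[0,0,0]},
  {"gripper":0,"delta_pos":[0,0,0],"dr":[0,0,0]},
])

```text
t: 11.28
ee_pos: [597.8, -60.6, 76.7]
orientation: [2.147, 0.155, -2.147]
ft_force: [0.2, -1.0, -3.3]
width: 25.9
```

Request:
apply_moves([
  {"gripper":0,"delta_pos":[0.05,0,0],"dr":[0,0,0]},
  {"gripper":0,"delta_pos":[0.05,0,0],"dr":[0,0,0]},
  {"gripper":0,"delta_pos":[0,0,0],"dr":[0,0,0]},
  {"gripper":0,"delta_pos":[0,0,0],"dr":[0,0,0]},
  {"gripper":0,"delta_pos":[0,0,0],"dr":[0,0,0]},
])

```text
t: 11.7
ee_pos: [597.9, -60.7, 75.8]
orientation: [2.147, 0.155, -2.147]
ft_force: [0.1, -0.6, 0.3]
width: 25.4
```

Fz has dropped to about 0, so the counter now carries the sweeper. I'll release it and rise.

Request:
apply_moves([
  {"gripper":75,"delta_pos":[0,0,0],"dr":[0,0,0]},
  {"gripper":75,"delta_pos":[0,0,0],"dr":[0,0,0]},
  {"gripper":75,"delta_pos":[0,0,0],"dr":[0,0,0]},
  {"gripper":75,"delta_pos":[0,0,0],"dr":[0,0,0]},
  {"gripper":75,"delta_pos":[0,0,0],"dr":[0,0,0]},
])

```text
t: 12.12
ee_pos: [597.8, -60.6, 75.7]
orientation: [2.147, 0.155, -2.147]
ft_force: [0.2, 0.4, -0.2]
width: 56.1
```

Request:
apply_moves([
  {"gripper":75,"delta_pos":[0,0,0],"dr":[0,0,0]},
  {"gripper":75,"delta_pos":[-1,0,0],"dr":[0,0,0]},
  {"gripper":75,"delta_pos":[-2,0,0],"dr":[0,0,0]},
  {"gripper":75,"delta_pos":[-3,0,0],"dr":[0,0,0]},
  {"gripper":75,"delta_pos":[-3,0,0],"dr":[0,0,0]},
])

```text
t: 12.53
ee_pos: [597.1, -60.6, 166.6]
orientation: [2.145, 0.155, -2.149]
ft_force: [0.3, -0.1, 0.2]
width: 65.8
```

Request:
apply_moves([
  {"gripper":75,"delta_pos":[-3,0,0],"dr":[0,0,0]},
  {"gripper":75,"delta_pos":[-3,0,2],"dr":[0,0,0]},
  {"gripper":75,"delta_pos":[0,2,3],"dr":[0,0,0]},
  {"gripper":75,"delta_pos":[0,2,3],"dr":[0,0,0]},
  {"gripper":75,"delta_pos":[0,2,3],"dr":[0,0,0]},
])

```text
t: 12.95
ee_pos: [496.8, -136.2, 227.2]
orientation: [2.148, 0.155, -2.143]
ft_force: [0.6, -0.4, 0.4]
width: 66.1
```

Request:
apply_moves([
  {"gripper":75,"delta_pos":[0,2.5,0],"dr":[0,0,0]},
  {"gripper":75,"delta_pos":[0,2.5,0],"dr":[0,0,0]},
  {"gripper":75,"delta_pos":[0,2.5,0],"dr":[0,0,0]},
  {"gripper":75,"delta_pos":[0,2.5,0],"dr":[0,0,0]},
  {"gripper":75,"delta_pos":[0,0,0],"dr":[0,0,0]},
])

```text
t: 13.37
ee_pos: [512.6, -238.4, 226.8]
orientation: [2.149, 0.15, -2.145]
ft_force: [0.1, -0.4, -0.1]
width: 65.6
```

Run:
```python
from h import *
go(565,172,79.6,-81.8);d=shot('top');e=shot('scene')
cv2.imwrite('pics/fin.png',np.vstack([cv2.resize(x[:,:,::-1],(480,300)) for x in(d['img'],e['img'])]))
```

```text
t 13.3667 pos [ 512.6 -238.4  226.8] yaw -81.9 q [-0.46  0.34  1.77 -0.    1.03  0.97] F [ 0.1 -0.4 -0.1] w 65.6
  dr [-0.0019 -0.002  -0.0024] then dpos cm [ 14.72 -39.88 -11.04]  axes y [ 0.143 -0.99   0.   ] z [-0.99  -0.143 -0.   ]
```

View pics/fin.png

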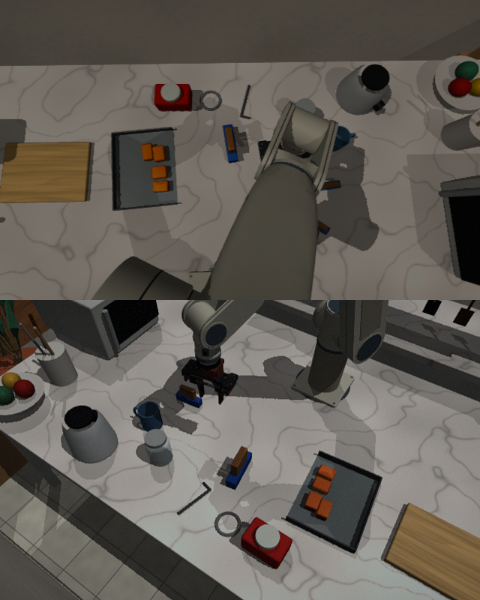

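All four chunks lie in the tray, and the sweeper stands upright at (232,143) in the top view, clear of the tray. The bystanders are where they were, and the gripper is well away and high. I'll hand in.

```bash
python3 -c "
from workcell import ctrl
print(ctrl.close_job())"
```

```text
the job is handed in; nothing more can be done
None
```

The job is handed in. I grasped the largest blue sweeper (head measured at 147 mm, the others about 117 mm). It swept the four chunks into the tray in two strokes. I then stood it upright at about (598, -61) mm, let go and moved away, finishing at t ≈ 13.4 s.

- **Chunks:** in the scene view taken after the second stroke all four lay flat in the tray. Their rear edges were at y ≥ 187 mm and the mouth line at about 150–175 mm. The final pictures show them still there.
- **Sweeper:** the vertical force fell to about 0 N before I let go, so the counter was carrying it. The final pictures show it upright, clear of the tray.
- **Other things:** the box, gasket, hex key, jar and mug looked unmoved by eye; I did not re-measure them. In the final top view the arm hid parts of the jar, the mug and the two small sweepers.
- **Forces:** the readings I saw stayed under about 4 N.
- **Disagreement:** the two cameras put the mouth 10–20 mm apart, so I pushed the second pair about 15 mm deeper. No check failed.

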